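# Fit a snap-in towel peg and prove it by pulling

### The job

Take the loose steel towel peg out of its dark wooden stand and push it into the empty socket until it clicks and its collar sits flush on the socket, pushing with no more than about 30 newtons. Then prove that it holds: pull straight up with a force that rises to about 15 newtons, never more than 20, hold that for about a second, and let go, leaving the peg fully home. Leave the soap bottle, the cup and the brush alone.

Things in the scene. Friction and masses are not known exactly. Their poses are not given: they have to be found in the camera images.
- peg: Loose turned steel towel peg, 76 mm tall, 200 g, round about its z axis (up to the knob), upright in the stand at first, collar resting on it. Origin: centre of the foot. From the foot: taper 11 to 20 mm diameter over 12 mm; 20 mm shank, snap groove at 13-23 mm; collar 32 mm diameter at 34-38 mm; 20 mm neck; knob 30 mm diameter, straight sides at 52-72 mm (grip here), top at 76 mm.
- stand: Fixed dark wooden block 60 x 60 x 40 mm with one upright 24 mm through hole in its middle that holds the peg loosely. Origin at the centre of its underside, on the table.
- socket_mouth (a point): Centre of the mouth of the empty socket, z up: a 22 mm round hole, 36 mm deep, with a 3 mm chamfer, in the face of an aluminium block 50 x 50 mm. Two spring noses 18 mm below the mouth snap into the peg's groove. With the peg home its collar lies flush on this face, its foot 34 mm below this point. Pushing in takes 8 to 26 N and ends in a click over the last 3 mm.
- socket (a joint): Lift of the socket block in its stiff rubber mount, m: 0 at rest, positive up. It gives 1 mm per 7 N either way: about +0.0021 at a pull of 15 N, +0.0029 at 20 N.
- soap: White soap bottle 54 mm in diameter, 140 mm tall, standing; origin at the centre of its base. Not to be touched.
- cup: White ceramic cup 72 mm in diameter, 85 mm tall, standing; origin at the centre of its base. Not to be touched.
- brush: Hand brush lying on the table beyond the plates, handle along its x axis. Not to be touched.
- plate_a: Fixed wooden plate 90 x 90 x 45 mm that carries the empty socket, whose face is 47 mm above the table; origin at the centre of its underside. Two like plates with pegs already fitted (123 mm tall in all) stand in the same row, about 170 mm apart. A peg that has clicked lets go only well above 20 N; one that has not comes out easily.
Not all that is in view belongs to the job. Of the things that look like the peg, the larger one is meant.

How it is judged (in metres and radians):
On the way, in this order (a step that is already met when the one before it is completed fails the run):
1. the peg is fully home in the socket: collar flush, upright, the socket not pressed hard or pulled (z of peg in the frame of socket_mouth below -0.0322 m and horizontal distance between peg and socket_mouth below 0.003 m and angle between peg's own z axis and vertical below 0.08 rad and value of joint socket below 0.0013 m), for 0.2 s.
2. the seated peg is pulled up with at least 11 N for half a second and stays home (value of joint socket above 0.00157 m and z of peg in the frame of socket_mouth below -0.0322 m), for 0.5 s.
At the end, for the whole second after the job is handed in: The peg stands in the socket, collar flush on the socket face within 1.8 mm, centred within 3 mm, upright within 0.08 rad, at rest and let go, with the socket back at rest within 0.8 mm (z of peg in the frame of socket_mouth below -0.0322 m and horizontal distance between peg and socket_mouth below 0.003 m and angle between peg's own z axis and vertical below 0.08 rad and value of joint socket between -0.0008 and 0.0008 m and linear speed of peg below 0.01 m/s); the robot touches nothing.
It fails at once if the socket is pulled up with more than 20 N (value of joint socket above 0.00286 m).
It fails at once if the socket is pushed down with more than 40 N (value of joint socket below -0.0057 m).
It fails at once if the soap bottle, the cup or the brush is moved by more than 10 mm (distance of any of soap, cup, brush from where it was at the start of the episode above 0.01 m).
It also fails if it takes over 61 s, if anything falls off the work surface, if the arm or the gripper's body presses on something with over 40 N, if the wrist force passes 120 N, or if a joint passes its speed limit or range.

### The arm

A 6-joint arm with a two-finger parallel gripper is mounted at the origin on the work surface. World frame = base frame: x ahead of the robot, y to its left, z up, the work surface at z = 0. Lengths are in mm, angles in rad, forces in N, time in s.
With the tool pointing down it reaches from about 325 to 750 mm from the base axis. Payload 7.6 kg.
Tool frame: the origin (TCP) lies midway between the tips of the shut fingers; the grasp point (between the pads) lies bot.tcp_to_grasp behind it (bot.tcp_to_grasp is the distance from the TCP to the grasp point, in mm); z points along the fingers, y is the line along which they close (so a half turn about z gives the same grasp; the last joint's range is limited). The gripper opens to 85 mm and grips with 20 to 120 N. Pads are 22 mm wide; open, the fingers measure 114 mm over their backs; the gripper's body (76 mm by 85 mm) begins 54 mm behind the grasp point. The pads swing forward as they close: fully open they stand 13 mm farther back than shut.
Start: joints at [1.191, 0.052, 1.401, -0, 1.689, -0.07], TCP at [160.039, 500.033, 231.323] pointing down, gripper open.
Joint ranges: [-2.9, 2.9], [-0.91, 2.17], [0.12, 2.37], [-1.06, 4.2], [0.26, 2.73], [-2.93, 2.93]. Speed limits (rad/s): [2.57, 2.57, 3.01, 3.14, 3.14, 3.14].

### API

Orientations are given as a rotation vector (axis times angle).
In Python, from workcell import monitor, cams, bot gives the robot as it stands.
- The arm moves only by the tool send_rows, never from a script. Its argument "steps" is a list that holds one entry, the list of rows, each a list of 4 numbers: the shift along the tool's x, y, z in mm, then the turn about the tool's z in rad. In form: [[[tx, ty, tz, twist], ...]]. A call has 1 to 8 rows; each row shifts and turns the commanded pose from where the row before left it, along the tool's axes as they then stand; what a row does not reach is not made up. A row lasts 1/10 s, in which the tool goes at most 50 mm and 8.59 degrees, less where a joint would pass 70% of its speed; a pose out of reach is approached as far as the arm can. A call is refused whole if a number of a shift passes 50 or a number of a turn 0.15, either way. A call with a gripper value outside its range is refused whole. "jaw" is the finger opening in mm, from 0 to 85.4, set as the call begins (left out, the last holds). The fingers move at their own pace and stop on an object; "newtons" is the grip in N (left out, the last holds). Time passes only in rows, so rows that do not move let the fingers close. It gives the time, the measured TCP pose, the force, the opening and the grip force at its end, in the units of the state.
- monitor.sense(): the state, without advancing time (a new reading comes with each control period).
- cams.capture(name): name is "side" or "top" or "wrist"; returns a dict with "pixels" (400x640x3 uint8, red, green, blue), "range_z" (400x640 float32, mm along the optical axis (not along the pixel's ray), 0 where there is no reading), "camera_matrix" (3x3 intrinsics, pixels), "dist_coeffs" ([k1, k2, p1, p2, k3] as OpenCV has them; the pictures are not rectified), "R" (3x3) and "t" (3): a world point X has camera coordinates R X + t; the wrist camera has in their place "tool_from_camera" (4x4, takes a point from camera to tool coordinates, whose origin is the TCP and whose axes are the flange's). Camera axes: x right, y down, z forward; pixel columns grow to the right and rows downward; lengths in mm; the calibration is good to about 2 mm. A picture is of the moment at which its call begins: read the wrist's pose just before it.
- bot.close_job(): hands the job in; it is judged then, once.
The state is a dict: "t": time; "qpos": joint angles; "dq": joint speeds; "joint_torque": joint torques, N m; "tool_pos": TCP position; "eef_rot": TCP orientation; "contact_force": force on the tool from outside, world axes, zero at the start; "torque": the same for the moment, N m; "finger_gap": finger opening in mm; "grasp_force": force on a finger pad.
Only numpy, scipy, OpenCV 4.12 (cv2) and the standard library are available. Lean on these libraries where they do the work, as an engineer would, in place of code of your own. Each camera call takes 0.05 s, during which the arm holds its last target. There are 200 camera calls.

## Working session

There is one attempt and no reset: what is moved stays moved. The work goes in short steps, Python scripts to look and compute and a tool call to move; the robot and the scene stay as the last step left them, time stands still between calls to the robot, and variables do not carry over. Pictures are saved under pics/ and viewed, at most 10 in all, crops included, and the job is handed in when it is done.

Besides the shell and the picture viewer there is one more tool, called after "Emit:" by a JSON object that holds its "api" and its "payload", one argument or row to a line. send_rows: Moves the arm, as the interface text tells. Its arguments: {"type":"object","properties":{"steps":{"type":"array"},"jaw":{"type":"number"},"newtons":{"type":"number"}},"required":["steps"]}

```bash
mkdir -p pics; cat > h.py <<'E'
import numpy as np, cv2
from workcell import monitor, cams, bot
def grab(n):
    s=monitor.sense(); c=cams.capture(n); c['s']=s
    if n=='wrist':
        T=np.eye(4); T[:3,:3]=cv2.Rodrigues(np.array(s['eef_rot'],float))[0]; T[:3,3]=s['tool_pos']
        M=np.linalg.inv(T@np.array(c['tool_from_camera'])); c['R']=M[:3,:3]; c['t']=M[:3,3]
    c['R']=np.array(c['R']);c['t']=np.array(c['t']).ravel()
    return c
def ray(c,uv):
    p=cv2.undistortPoints(np.array(uv,float).reshape(-1,1,2),np.array(c['camera_matrix']),np.array(c['dist_coeffs'])).reshape(-1,2)
    d=np.c_[p,np.ones(len(p))]
    return -c['R'].T@c['t'], d@c['R'], d
def onplane(c,uv,z):
    o,w,_=ray(c,uv); return o+w*((z-o[2])/w[:,2])[:,None]
def cloud(c):
    v,u=np.mgrid[:400,:640]; _,_,d=ray(c,np.stack([u,v],-1).reshape(-1,2))
    X=(d*c['range_z'].reshape(-1,1)-c['t'])@c['R']; X[c['range_z'].ravel()==0]=np.nan
    return X.reshape(400,640,3)
def save(c,f): cv2.imwrite('pics/'+f,c['pixels'][:,:,::-1])
E
python3 - <<'E'
from h import *
s=monitor.sense(); print({k:np.round(v,3) for k,v in s.items()}, bot.tcp_to_grasp)
for n in ['top','side','wrist']:
    c=grab(n); save(c,n+'.png'); print(n,-c['R'].T@c['t'])
    np.save(n+'.npy',c,allow_pickle=True)
a=[cv2.imread(f'pics/{n}.png') for n in ['top','side']]
E
```

```text
{'t': np.float64(0.0), 'qpos': array([ 1.191,  0.053,  1.402,  0.   ,  1.689, -0.07 ]), 'dq': array([-0.,  0., -0., -0.,  0.,  0.]), 'joint_torque': array([-1.0000e-03, -3.8167e+01, -3.6018e+01, -0.0000e+00,  6.0000e-03,
       -0.0000e+00]), 'tool_pos': array([159.914, 499.74 , 230.479]), 'eef_rot': array([-4.850e-01, -3.104e+00,  2.000e-03]), 'contact_force': array([0.619, 0.59 , 0.046]), 'torque': array([-0.001,  0.026,  0.058]), 'grasp_force': np.float64(0.0), 'finger_gap': np.float64(85.316)} 18.700000000000003
top [ 457.26326571   17.00885204 1144.58966867]
side [ 239.26267167 -999.48203309  796.54612717]
wrist [ 90.1154118  521.9984719  372.03668225]
```

View pics/top.png

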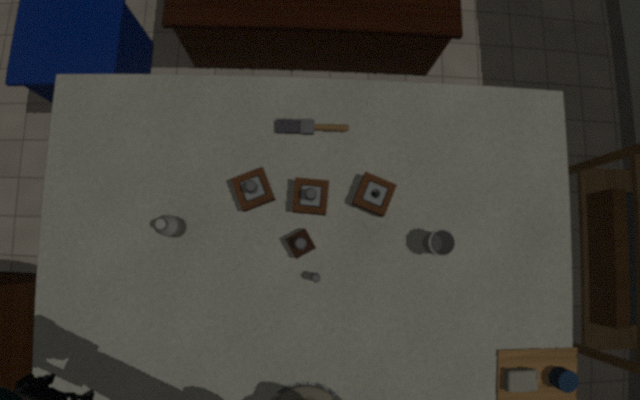

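View pics/side.png

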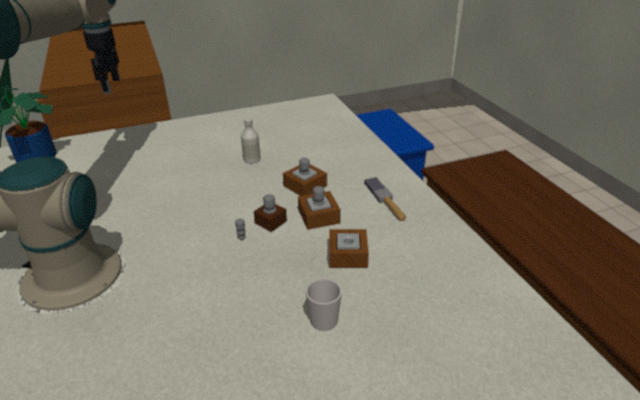

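The top view shows the stand with the peg at about (301,243), the empty socket at (374,194), fitted pegs at (250,186) and (310,195), and a small look-alike peg at (311,277). The soap is at (168,226), the cup at (440,242) and the brush at (312,127). The side view agrees: stand peg at (268,210), empty socket at (348,241).

```bash
python3 - <<'E'
from h import *
for n in ['top','side']:
    c=np.load(n+'.npy',allow_pickle=True).item(); X=cloud(c)
    guess={'top':[('peg',301,243,82),('sock',375,194,47),('small',314,277,30),('soap',162,225,130),('cup',440,242,85),('fitA',250,186,123),('fitB',310,195,123)],'side':[('peg',268,199,82),('sock',348,241,47)]}[n]
    for k,u,v,z in guess:
        print(n,k,onplane(c,[[u,v]],z).round(0)[0],'depth',X[v,u].round(0))
    # knob points by depth: z 72..90 within 40mm of the peg
    if n=='top':
        p0=onplane(c,[[301,243]],82)[0]; s0=onplane(c,[[375,194]],47)[0]
    m=(np.hypot(*(X[...,:2]-p0[:2]).transpose(2,0,1))<35)&(X[...,2]>74)&(X[...,2]<92)
    q=X[m]; print('knob',len(q),q.mean(0).round(1),np.median(q[:,2]))
    # socket bright block on plate
    hsv=cv2.cvtColor(c['pixels'],cv2.COLOR_RGB2HSV)
    m=(np.hypot(*(X[...,:2]-s0[:2]).transpose(2,0,1))<45)&(X[...,2]>38)&(X[...,2]<56)
    g=(m&(hsv[...,1]<70)).astype(np.uint8)
    cs,_=cv2.findContours(g,cv2.RETR_EXTERNAL,cv2.CHAIN_APPROX_NONE)
    k=max(cs,key=cv2.contourArea); h=cv2.minAreaRect(onplane(c,k.reshape(-1,2),47)[:,:2].astype(np.float32)); print('block',h)
    g=m.astype(np.uint8); cs,_=cv2.findContours(g,cv2.RETR_EXTERNAL,cv2.CHAIN_APPROX_NONE)
    k=max(cs,key=cv2.contourArea); print('plate',cv2.minAreaRect(onplane(c,k.reshape(-1,2),45)[:,:2].astype(np.float32)))
E
```

```text
top peg [477.  22.  82.] depth [477.  22.  84.]
top sock [ 610. -169.   47.] depth [ 616. -176.    9.]
top small [390. -14.  30.] depth [392. -13.  60.]
top soap [511. 357. 130.] depth [510. 353. 142.]
top cup [ 486. -331.   85.] depth [ 488. -357.    5.]
top fitA [612. 149. 123.] depth [617. 154.  88.]
top fitB [593.   3. 123.] depth [597.   2.  90.]
knob 111 [477.5  25.5  83.2] 83.30580499239164
block ((612.1580810546875, -169.12998962402344), (54.33619689941406, 54.85285186767578), 68.84334564208984)
plate ((609.4090576171875, -168.53121948242188), (87.88236999511719, 88.14581298828125), 1.3549543619155884)
side peg [475.  11.  82.] depth [476.  13.  81.]
side sock [ 613. -173.   47.] depth [ 619. -161.   36.]
knob 83 [478.7  18.5  80.3] 80.83123559036402
block ((614.082275390625, -171.28457641601562), (54.714656829833984, 50.77314376831055), 68.50495910644531)
plate ((611.2890014648438, -172.35110473632812), (94.43254852294922, 84.37301635742188), 68.40518951416016)
```

Emit:
{"api": "send_rows", "payload": {
  "steps": [
    [[-32, -25.6, 3, 0], [-32, -25.6, 3, 0], [-32, -25.6, 3, 0], [-32, -25.6, 3, 0], [-32, -25.6, 3, 0], [-32, -25.6, 3, 0], [-32, -25.6, 3, 0]]
  ],
  "jaw": 85
}}

```text
t: 0.85
tool_pos: [319.2, 259.5, 210.1]
eef_rot: [0.484, 3.104, 0.0]
contact_force: [1.3, 1.4, 0.7]
finger_gap: 85.1
grasp_force: 0.0
```

Emit:
{"api": "send_rows", "payload": {
  "steps": [
    [[-32, -25.6, 3, 0], [-32, -25.6, 3, 0], [-32, -25.6, 3, 0], [-32, -25.6, 3, 0], [-32, -25.6, 3, 0], [-32, -25.6, 3, 0], [-32, -25.6, 3, 0], [0, 0, 0, 0]]
  ]
}}

```text
t: 1.65
tool_pos: [478.5, 18.7, 188.1]
eef_rot: [-0.492, -3.101, 0.002]
contact_force: [0.1, 0.2, 0.0]
finger_gap: 84.6
grasp_force: 0.0
```

```bash
python3 - <<'E'
from h import *
c=grab('wrist'); save(c,'w1.png'); np.save('w1.npy',c,allow_pickle=True); s=c['s']
print(s['t'],np.round(s['tool_pos'],1),np.round(s['eef_rot'],3),np.round(s['qpos'],2),c['R'].round(2))
p,_=cv2.projectPoints(np.array([[478,22,82.]]),cv2.Rodrigues(c['R'])[0],c['t'],np.array(c['camera_matrix']),np.array(c['dist_coeffs'])); print(p)
E
```

```text
1.65 [478.5  18.7 188.1] [-4.920e-01 -3.101e+00  2.000e-03] [-0.04 -0.06  1.6  -0.    1.6  -1.29] [[ 0.31  0.95 -0.  ]
 [ 0.91 -0.3   0.29]
 [ 0.27 -0.09 -0.96]]
[[[326.25413386 198.74458635]]]
```

View pics/w1.png

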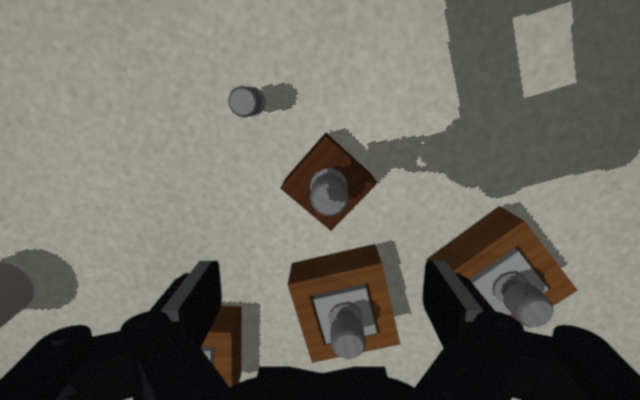

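The wrist view shows the peg in the dark stand at about (328,190), the small look-alike at (245,101) and the fitted peg at (347,320). The empty plate is hidden at lower left.

```bash
python3 - <<'E'
from h import *
c=np.load('w1.npy',allow_pickle=True).item(); X=cloud(c)
near=np.hypot(X[...,0]-478,X[...,1]-22)<35
for a,b in [(72,95),(79,95)]:
    m=near&(X[...,2]>a)&(X[...,2]<b); q=X[m]
    g=m.astype(np.uint8); cs,_=cv2.findContours(g,cv2.RETR_EXTERNAL,cv2.CHAIN_APPROX_NONE); k=max(cs,key=cv2.contourArea)
    (u,v),r=cv2.minEnclosingCircle(k); P=onplane(c,k.reshape(-1,2),82)[:,:2].astype(np.float32)
    print(a,m.sum(),q.mean(0).round(1),np.percentile(q[:,2],[50,95]).round(1),(u,v,r),cv2.minEnclosingCircle(P))
hsv=cv2.cvtColor(c['pixels'],cv2.COLOR_RGB2HSV)
# stand top: brown pixels near, z 35..45
m=near|(np.hypot(X[...,0]-478,X[...,1]-22)<55); m&=(X[...,2]>33)
k,_=cv2.findContours(m.astype(np.uint8),cv2.RETR_EXTERNAL,cv2.CHAIN_APPROX_NONE); k=max(k,key=cv2.contourArea)
q=X[m&(abs(X[...,2]-40)<6)]; print('stand',np.median(q[:,2]),cv2.minAreaRect(q[:,:2].astype(np.float32)))
s=c['s'];R=cv2.Rodrigues(np.array(s['eef_rot']))[0]
print(R.T@(np.array([478,22,49])-s['tool_pos']))
E
```

```text
72 1174 [477.4  24.3  79.9] [80.4 81.8] (328.7933349609375, 196.33999633789062, 19.60413360595703) ((476.98260498046875, 24.38665771484375), 15.062431335449219)
79 901 [478.3  23.9  80.7] [80.7 81.9] (328.3292541503906, 196.98780822753906, 17.782299041748047) ((477.5649719238281, 23.90227508544922), 13.485183715820312)
stand 38.88241077102583 ((479.037841796875, 23.77492332458496), (60.37447738647461, 60.37307357788086), 30.376317977905273)
[  1.32050091   3.19451519 139.1080097 ]
```

Emit:
{"api": "send_rows", "payload": {
  "steps": [
    [[2, 5, 30, 0], [0, 0, 35, 0], [0, 0, 35, 0], [0, 0, 25, 0], [0, 0, 13, 0], [0, 0, 0, 0], [0, 0, 0, 0]]
  ]
}}

```text
t: 2.4
tool_pos: [477.7, 27.9, 52.6]
eef_rot: [0.484, 3.102, 0.001]
contact_force: [-0.2, -0.2, 0.6]
finger_gap: 85.0
grasp_force: 0.0
```

Emit:
{"api": "send_rows", "payload": {
  "steps": [
    [[0, 0, 0, 0], [0, 0, 0, 0], [0, 0, 0, 0], [0, 0, 0, 0], [0, 0, 0, 0], [0, 0, 0, 0], [0, 0, 0, 0], [0, 0, 0, 0]]
  ],
  "jaw": 0,
  "newtons": 80
}}

```text
t: 3.2
tool_pos: [477.4, 27.2, 52.2]
eef_rot: [0.485, 3.103, -0.001]
contact_force: [-2.6, -1.9, 5.3]
finger_gap: 27.6
grasp_force: 78.6
```

Emit:
{"api": "send_rows", "payload": {
  "steps": [
    [[0, 0, -5, 0], [0, 0, -10, 0], [0, 0, -15, 0], [0, 0, -20, 0], [0, 0, -20, 0], [0, 0, -20, 0], [0, 0, -20, 0], [0, 0, -20, 0]]
  ]
}}

```text
t: 4.0
tool_pos: [476.9, 27.6, 182.8]
eef_rot: [0.484, 3.104, 0.001]
contact_force: [-0.6, 0.4, -1.8]
finger_gap: 27.8
grasp_force: 78.9
```

```bash
python3 - <<'E'
from h import *
c=grab('wrist'); s=c['s']; print(s['t'],np.round(s['tool_pos'],1),np.round(s['contact_force'],1),s['finger_gap'],s['grasp_force'])
R=cv2.Rodrigues(np.array(s['eef_rot']))[0]
print(R.round(3)); d=R.T@(np.array([612,-170,s['tool_pos'][2]])-s['tool_pos']); print('to socket',d.round(1))
w=c; a=grab('side')
save(w,'w2.png');im=np.vstack([w['pixels'][150:400,120:520],cv2.resize(a['pixels'][110:260,180:420],(400,250))]); cv2.imwrite('pics/w2s.png',im[:,:,::-1])
E
```

```text
4.0 [476.9  27.6 182.8] [-0.6  0.4 -1.8] 27.820329884372004 78.94711877102964
[[-0.952  0.305  0.   ]
 [ 0.305  0.952  0.   ]
 [-0.     0.001 -1.   ]]
to socket [-188.9 -147.1   -0. ]
```

View pics/w2s.png

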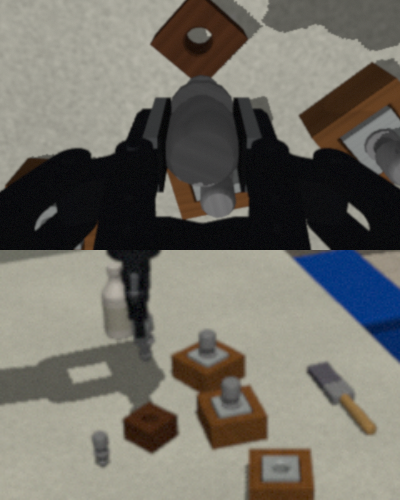

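The peg is held upright between the pads (about (195,130) in the crop), the stand hole is empty, and the side view shows the empty socket at about (280,465).

Emit:
{"api": "send_rows", "payload": {
  "steps": [
    [[-31, -24, 0, 0], [-32, -25, 0, 0], [-32, -25, 0, 0], [-32, -25, 0, 0], [-32, -25, 0, 0], [-30, -23, 0, 0], [0, 0, 0, 0], [0, 0, 0, 0]]
  ]
}}

```text
t: 4.9
tool_pos: [611.9, -170.4, 179.2]
eef_rot: [-0.486, -3.101, -0.002]
contact_force: [-0.3, 0.4, -1.0]
finger_gap: 27.6
grasp_force: 79.1
```

```bash
python3 - <<'E'
from h import *
c=grab('wrist'); s=c['s']; save(c,'w3.png'); np.save('w3.npy',c,allow_pickle=True)
print(s['t'],np.round(s['tool_pos'],1),np.round(s['qpos'],2),np.round(s['dq'],3))
p,_=cv2.projectPoints(np.array([[612,-170,47.]]),cv2.Rodrigues(c['R'])[0],c['t'],np.array(c['camera_matrix']),np.array(c['dist_coeffs'])); print(p)
E
```

```text
4.9 [ 611.9 -170.4  179.2] [-0.33  0.39  1.12  0.    1.64 -1.59] [ 0.027 -0.043  0.023  0.003  0.002  0.002]
[[[322.46205429 191.95812947]]]
```

View pics/w3.png

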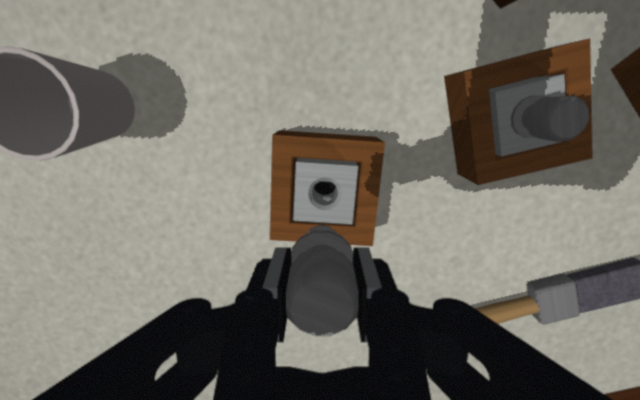

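The wrist view shows the empty socket: mouth at about (323,192), face square spanning (292–360, 158–226). The held peg's knob is at about (322,290). The cup is at left and the brush at right, both clear.

```bash
python3 - <<'E'
from h import *
c=np.load('w3.npy',allow_pickle=True).item(); X=cloud(c); s=c['s']
R=cv2.Rodrigues(np.array(s['eef_rot']))[0]; T=(X-s['tool_pos'])@R
g=cv2.cvtColor(c['pixels'],cv2.COLOR_RGB2GRAY); hsv=cv2.cvtColor(c['pixels'],cv2.COLOR_RGB2HSV)
roi=np.zeros_like(g); roi[145:232,280:372]=1
m=((hsv[...,1]<60)&(roi>0)).astype(np.uint8)
n,l,st,ce=cv2.connectedComponentsWithStats(m); k=1+st[1:,4].argmax(); print(st[k])
cs,_=cv2.findContours((l==k).astype(np.uint8),cv2.RETR_EXTERNAL,cv2.CHAIN_APPROX_NONE); k=max(cs,key=cv2.contourArea).reshape(-1,2)
P=onplane(c,k,47)[:,:2].astype(np.float32); print('face',cv2.minAreaRect(P)); print('faceZ',np.median(X[165:220,296:306,2]),np.median(X[165:220,346:356,2]))
# mouth: darker than face
ro=np.zeros_like(g); ro[172:212,302:345]=1
for th in (90,110,125):
    m=((g<th)&(ro>0)).astype(np.uint8); cs,_=cv2.findContours(m,cv2.RETR_EXTERNAL,cv2.CHAIN_APPROX_NONE); k=max(cs,key=cv2.contourArea).reshape(-1,2)
    print(th,k.min(0),k.max(0),cv2.minEnclosingCircle(onplane(c,k,47)[:,:2].astype(np.float32)),cv2.fitEllipse(k))
print(g[192,285:370:3],g[150:232:3,323])
# peg in tool frame
near=(abs(T[...,1])<17)&(abs(T[...,0])<25)
for a,b in [(-36,-26),(-26,-8),(-4,14)]:
    q=T[near&(T[...,2]>a)&(T[...,2]<b)]
    print(a,b,len(q),q.mean(0).round(1) if len(q) else '',q.min(0).round(1) if len(q) else '',q.max(0).round(1) if len(q) else '')
m=(near&(T[...,2]>-36)&(T[...,2]<-22)&(g>45)).astype(np.uint8); cs,_=cv2.findContours(m,cv2.RETR_EXTERNAL,cv2.CHAIN_APPROX_NONE); k=max(cs,key=cv2.contourArea).reshape(-1,2)
Q=(onplane(c,k,s['tool_pos'][2]+25.6)-s['tool_pos'])@R; print('knob rim',k.min(0),k.max(0),cv2.minEnclosingCircle(Q[:,:2].astype(np.float32)),cv2.minAreaRect(Q[:,:2].astype(np.float32)))
E
```

```text
[ 293  158   66   67 3899]
face ((612.5625, -168.37484741210938), (51.35750198364258, 53.71260070800781), 68.37085723876953)
faceZ nan nan
90 [310 181] [336 204] ((611.97314453125, -169.85572814941406), 11.655441284179688) ((323.38873291015625, 192.37338256835938), (23.724435806274414, 26.20128631591797), 78.24495697021484)
110 [309 179] [337 207] ((613.4259033203125, -169.9435272216797), 12.345854759216309) ((322.6607971191406, 192.79827880859375), (26.55363655090332, 28.74317741394043), 64.52977752685547)
125 [308 178] [338 209] ((613.606201171875, -169.21507263183594), 13.627679824829102) ((322.7958984375, 193.06436157226562), (29.22483253479004, 31.1978759765625), 19.38743019104004)
[ 76  74  42  88 146 146 146 144 100  71  57  24  15  10   7  19  55  85
 134 141 143 142 143 133  42  77  80  78  71] [ 72  73  72  64  70 144 145 148 144 126  99   7   5  13  10  49  94  65
  71 115 136 143 139 144  92  51  66  55]
-36 -26 4265 [  0.   -0.2 -28.8] [-15.5 -17.  -36. ] [ 12.4  16.9 -26. ]
-26 -8 2135 [  8.8  -0.1 -18.6] [-14.9 -17.  -26. ] [12.8 17.  -8. ]
-4 14 1088 [ 7.5 -0.4  9. ] [ -2.3 -16.8  -4. ] [13.5 16.9 13.8]
knob rim [286 265] [357 336] ((-1.5050708055496216, -0.1557527780532837), 15.58702564239502) ((-1.4714374542236328, -0.3973121643066406), (27.267574310302734, 30.903099060058594), 88.41635131835938)
```

Emit:
{"api": "send_rows", "payload": {
  "steps": [
    [[0.6, 1.8, 20, 0], [0, 0, 25, 0], [0, 0, 20, 0], [0, 0, 14, 0], [0, 0, 0, 0], [0, 0, 0, 0], [0, 0, 0, 0]]
  ]
}}

```text
t: 5.65
tool_pos: [613.0, -168.3, 104.2]
eef_rot: [0.484, 3.101, -0.001]
contact_force: [0.4, 0.5, -1.4]
finger_gap: 27.9
grasp_force: 79.1
```

```bash
python3 - <<'E'
from h import *
c=grab('side'); a=grab('wrist'); s=a['s']; print(s['t'],np.round(s['tool_pos'],1),np.round(s['contact_force'],1),np.round(s['dq'],3))
im=np.vstack([cv2.resize(c['pixels'][170:290,280:420],(560,480),interpolation=cv2.INTER_CUBIC)]);cv2.imwrite('pics/s4.png',im[:,:,::-1])
E
```

```text
5.7 [ 613.  -168.3  104. ] [ 0.3  0.2 -1.2] [-0.003  0.003  0.003 -0.001  0.     0.   ]
```

View pics/s4.png

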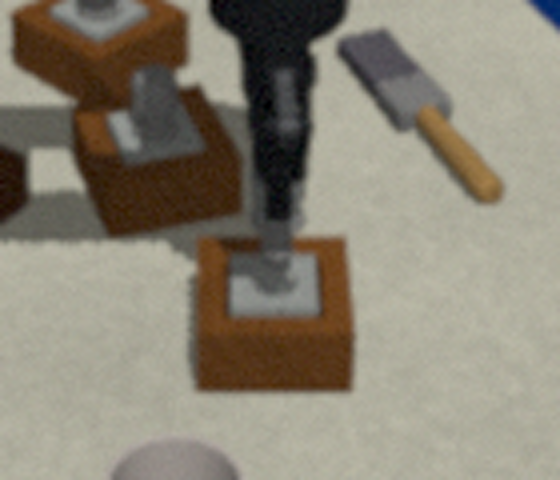

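The side view shows the peg directly above the socket, foot just above the mouth at about (275,260) in the crop. I'll correct about 1 mm and lower it in small steps, watching the force.

Emit:
{"api": "send_rows", "payload": {
  "steps": [
    [[1.1, -0.5, 4, 0], [0, 0, 5, 0], [0, 0, 5, 0], [0, 0, 4, 0], [0, 0, 3, 0], [0, 0, 0, 0], [0, 0, 0, 0]]
  ]
}}

```text
t: 6.45
tool_pos: [611.1, -168.4, 81.3]
eef_rot: [0.485, 3.104, 0.0]
contact_force: [-0.0, 0.1, -1.3]
finger_gap: 27.5
grasp_force: 79.1
```

Emit:
{"api": "send_rows", "payload": {
  "steps": [
    [[0, 0, 2, 0], [0, 0, 2, 0], [0, 0, 2, 0], [0, 0, 0, 0], [0, 0, 0, 0]]
  ]
}}

```text
t: 6.95
tool_pos: [611.0, -168.4, 75.2]
eef_rot: [-0.485, -3.104, -0.0]
contact_force: [0.6, 0.2, -2.2]
finger_gap: 28.1
grasp_force: 79.1
```

Emit:
{"api": "send_rows", "payload": {
  "steps": [
    [[0, 0, 1.5, 0], [0, 0, 1.5, 0], [0, 0, 1.5, 0], [0, 0, 0, 0], [0, 0, 0, 0]]
  ]
}}

```text
t: 7.45
tool_pos: [611.3, -168.4, 71.2]
eef_rot: [0.485, 3.103, -0.0]
contact_force: [0.0, -0.4, 1.8]
finger_gap: 27.6
grasp_force: 79.5
```

Emit:
{"api": "send_rows", "payload": {
  "steps": [
    [[0, 0, 1.5, 0], [0, 0, 1.5, 0], [0, 0, 1.5, 0], [0, 0, 0, 0], [0, 0, 0, 0]]
  ]
}}

```text
t: 7.95
tool_pos: [611.9, -168.6, 68.6]
eef_rot: [0.484, 3.101, -0.001]
contact_force: [-2.0, 0.6, 10.4]
finger_gap: 27.8
grasp_force: 80.5
```

Emit:
{"api": "send_rows", "payload": {
  "steps": [
    [[0, 0, 1.5, 0], [0, 0, 1.5, 0], [0, 0, 0, 0], [0, 0, 0, 0]]
  ]
}}

```text
t: 8.35
tool_pos: [612.4, -168.8, 66.9]
eef_rot: [0.484, 3.099, -0.001]
contact_force: [-3.8, 1.2, 15.3]
finger_gap: 27.9
grasp_force: 81.1
```

Emit:
{"api": "send_rows", "payload": {
  "steps": [
    [[0, 0, 1.5, 0], [0, 0, 1, 0], [0, 0, 0, 0], [0, 0, 0, 0]]
  ]
}}

```text
t: 8.75
tool_pos: [612.8, -168.9, 65.3]
eef_rot: [0.484, 3.098, -0.001]
contact_force: [-4.0, 1.5, 18.3]
finger_gap: 27.8
grasp_force: 81.3
```

Emit:
{"api": "send_rows", "payload": {
  "steps": [
    [[0.9, -0.3, 1.5, 0], [0, 0, 1, 0], [0, 0, 0, 0], [0, 0, 0, 0]]
  ],
  "newtons": 110
}}

```text
t: 9.15
tool_pos: [612.5, -168.7, 63.3]
eef_rot: [0.483, 3.096, -0.001]
contact_force: [-2.7, 2.3, 19.9]
finger_gap: 27.2
grasp_force: 107.1
```

Emit:
{"api": "send_rows", "payload": {
  "steps": [
    [[0.3, 0, 1.5, 0], [0, 0, 1, 0], [0, 0, 0, 0], [0, 0, 0, 0]]
  ]
}}

```text
t: 9.55
tool_pos: [611.2, -168.5, 57.8]
eef_rot: [0.484, 3.1, -0.0]
contact_force: [1.0, 0.7, 8.3]
finger_gap: 26.8
grasp_force: 109.9
```

Emit:
{"api": "send_rows", "payload": {
  "steps": [
    [[0, 0, 1.5, 0], [0, 0, 1.5, 0], [0, 0, 0, 0], [0, 0, 0, 0]]
  ]
}}

```text
t: 9.95
tool_pos: [611.4, -168.6, 56.6]
eef_rot: [0.484, 3.099, -0.001]
contact_force: [-4.5, 2.1, 16.5]
finger_gap: 27.0
grasp_force: 111.0
```

Emit:
{"api": "send_rows", "payload": {
  "steps": [
    [[0, 0, -1.5, 0], [0, 0, -1.5, 0], [0, 0, -1.5, 0], [0, 0, -1.5, 0], [0, 0, 0, 0], [0, 0, 0, 0], [0, 0, 0, 0]]
  ]
}}

```text
t: 10.65
tool_pos: [611.0, -168.5, 59.0]
eef_rot: [0.484, 3.101, -0.0]
contact_force: [6.6, -0.9, 1.8]
finger_gap: 26.8
grasp_force: 108.9
```

Emit:
{"api": "send_rows", "payload": {
  "steps": [
    [[0, 0, -0.5, 0], [0, 0, -0.5, 0], [0, 0, -0.5, 0], [0, 0, -0.5, 0], [0, 0, 0, 0], [0, 0, 0, 0], [0, 0, 0, 0]]
  ]
}}

```text
t: 11.35
tool_pos: [610.6, -168.3, 59.8]
eef_rot: [0.484, 3.102, 0.0]
contact_force: [7.8, -2.5, -4.1]
finger_gap: 26.7
grasp_force: 108.5
```

Emit:
{"api": "send_rows", "payload": {
  "steps": [
    [[-0.7, 0, -0.5, 0], [-0.5, 0.2, -0.5, 0], [0, 0, -0.5, 0], [0, 0, -0.5, 0], [0, 0, 0, 0], [0, 0, 0, 0], [0, 0, 0, 0]]
  ]
}}

```text
t: 12.05
tool_pos: [610.6, -168.3, 60.6]
eef_rot: [-0.485, -3.103, -0.001]
contact_force: [6.6, -1.7, -8.3]
finger_gap: 26.7
grasp_force: 108.8
```

Emit:
{"api": "send_rows", "payload": {
  "steps": [
    [[-0.5, 0, -0.5, 0], [-0.5, 0, -0.5, 0], [0, 0, -0.5, 0], [0, 0, -0.5, 0], [0, 0, 0, 0], [0, 0, 0, 0]]
  ]
}}

```text
t: 12.65
tool_pos: [610.9, -168.3, 62.9]
eef_rot: [-0.484, -3.1, -0.001]
contact_force: [2.3, -0.1, -19.8]
finger_gap: 26.7
grasp_force: 109.4
```

Emit:
{"api": "send_rows", "payload": {
  "steps": [
    [[0, 0, 0.8, 0]]
  ]
}}

```text
t: 12.75
tool_pos: [611.1, -168.4, 62.7]
eef_rot: [-0.484, -3.101, -0.001]
contact_force: [1.5, -0.3, -19.1]
finger_gap: 26.7
grasp_force: 109.4
```

Emit:
{"api": "send_rows", "payload": {
  "steps": [
    [[0, 0, 0.5, 0], [0, 0, 0, 0], [0, 0, 0, 0]]
  ]
}}

```text
t: 13.05
tool_pos: [611.3, -168.5, 62.9]
eef_rot: [-0.484, -3.102, -0.001]
contact_force: [-0.4, 1.2, -19.6]
finger_gap: 26.6
grasp_force: 109.4
```

Emit:
{"api": "send_rows", "payload": {
  "steps": [
    [[0, 0, 1, 0], [0, 0, 0, 0]]
  ]
}}

```text
t: 13.25
tool_pos: [611.6, -168.6, 62.5]
eef_rot: [-0.484, -3.103, -0.0]
contact_force: [-1.8, 0.7, -17.2]
finger_gap: 27.1
grasp_force: 109.6
```

Emit:
{"api": "send_rows", "payload": {
  "steps": [
    [[0, 0, 0.3, 0], [0, 0, 0, 0], [0, 0, 0, 0], [0, 0, 0, 0]]
  ]
}}

```text
t: 13.65
tool_pos: [611.8, -168.7, 62.3]
eef_rot: [-0.485, -3.104, -0.0]
contact_force: [-3.0, 1.2, -15.5]
finger_gap: 26.9
grasp_force: 109.7
```

Emit:
{"api": "send_rows", "payload": {
  "steps": [
    [[0, 0, 0, 0], [0, 0, 0, 0], [0, 0, 0, 0], [0, 0, 0, 0], [0, 0, 0, 0]]
  ]
}}

```text
t: 14.15
tool_pos: [611.9, -168.7, 62.2]
eef_rot: [-0.485, -3.104, -0.0]
contact_force: [-2.9, 1.4, -16.4]
finger_gap: 26.9
grasp_force: 109.7
```

Emit:
{"api": "send_rows", "payload": {
  "steps": [
    [[0, 0, 1, 0], [0, 0, 1, 0], [0, 0, 1, 0], [0, 0, 1, 0], [0, 0, 0, 0], [0, 0, 0, 0], [0, 0, 0, 0]]
  ]
}}

```text
t: 14.85
tool_pos: [612.4, -168.9, 60.3]
eef_rot: [0.484, 3.102, -0.0]
contact_force: [-7.4, 3.2, -4.9]
finger_gap: 26.9
grasp_force: 110.9
```

Emit:
{"api": "send_rows", "payload": {
  "steps": [
    [[0.8, 0, 1, 0], [0.8, 0, 1, 0], [0.4, 0, 1, 0], [0, 0, 1, 0], [0, 0, 0, 0], [0, 0, 0, 0], [0, 0, 0, 0]]
  ]
}}

```text
t: 15.55
tool_pos: [612.1, -168.8, 58.9]
eef_rot: [0.483, 3.097, -0.002]
contact_force: [-6.5, 3.8, 2.6]
finger_gap: 27.2
grasp_force: 112.0
```

Emit:
{"api": "send_rows", "payload": {
  "steps": [
    [[0.8, 0, 1, 0], [0.6, 0, 1, 0], [0, 0, 0, 0], [0, 0, 0, 0], [0, 0, 0, 0]]
  ]
}}

```text
t: 16.05
tool_pos: [611.9, -168.7, 58.3]
eef_rot: [0.483, 3.094, -0.002]
contact_force: [-5.5, 2.4, 5.6]
finger_gap: 27.0
grasp_force: 112.3
```

Emit:
{"api": "send_rows", "payload": {
  "steps": [
    [[0, 0, 0, 0], [0, 0, 0, 0], [0, 0, 0, 0], [0, 0, 0, 0], [0, 0, 0, 0], [0, 0, 0, 0], [0, 0, 0, 0], [0, 0, 0, 0]]
  ],
  "jaw": 75
}}

```text
t: 16.85
tool_pos: [608.7, -167.7, 52.1]
eef_rot: [-0.485, -3.104, -0.0]
contact_force: [-0.7, 0.5, 0.2]
finger_gap: 75.0
grasp_force: 0.0
```

Emit:
{"api": "send_rows", "payload": {
  "steps": [
    [[0, 0, -10, 0], [0, 0, -20, 0], [0, 0, -25, 0], [0, 0, -30, 0], [0, 0, -30, 0], [0, 0, -20, 0], [0, 0, 0, 0], [0, 0, 0, 0]]
  ]
}}

```text
t: 17.65
tool_pos: [608.7, -167.7, 187.2]
eef_rot: [0.485, 3.104, 0.0]
contact_force: [0.0, 1.8, -0.6]
finger_gap: 75.1
grasp_force: 0.0
```

```bash
python3 - <<'E'
from h import *
c=grab('wrist'); s=c['s']; save(c,'w5.png'); X=cloud(c)
print(s['t'],np.round(s['tool_pos'],1),np.round(s['contact_force'],1))
q=X[(np.hypot(X[...,0]-613,X[...,1]+169)<30)&(X[...,2]>65)&(X[...,2]<130)]; print(len(q),q.mean(0).round(1),np.percentile(q[:,2],[50,95,99]).round(1))
a=grab('side'); im=np.hstack([c['pixels'][100:300,220:420],cv2.resize(a['pixels'][195:285,300:400],(222,200),interpolation=cv2.INTER_CUBIC)]); cv2.imwrite('pics/f.png',im[:,:,::-1])
E
```

```text
17.65 [ 608.7 -167.7  187.2] [ 0.   1.8 -0.6]
1363 [ 610.9 -168.9   85.1] [87.1 88.5 89. ]
```

View pics/f.png

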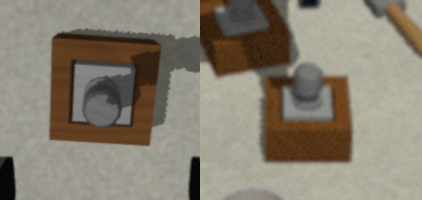

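The picture shows the peg upright in the socket, collar on the face (crop (102,100)). Its top measures 88.5–89 mm against the 89 mm expected when home, and the gripper is clear.

```bash
python3 -c "
from workcell import bot; print(bot.close_job())"
```

```text
the job is handed in; nothing more can be done
None
```

The peg is seated in the socket and held the pull test, and the job is handed in with no verdict returned: push peaked at roughly 20 N, pull was about 15 N after briefly reading near 20 N at the wrist (roughly 18 N on the socket after the peg's weight), its top now measures about 89 mm (89 mm when home), and the arm stayed clear of the soap, cup and brush.

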